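Fit the hub insert to the bath salts box and hold its door open with the keyed crank

TASK

Press the white hub insert down flush into the recess on top of the round wooden bath salts box. Then take the wooden-handled crank key out of its ceramic stand, push its shaft into the insert's bore, turning it until its key slips into the keyway, and keep pushing until its collar is down on the insert and the little swing door stands fully open. Finish while still gripping the crank key and pushing it fully home against the spring, so the door stays open; leave the other things on the bench where they are.

Things in the scene. Friction and masses are not known exactly. Their poses are not given: they have to be found in the camera images.
- salts_box: Round wooden bath salts box, 120 mm across, 60 mm high, fixed to the bench; swing door low on its +x side. Origin: centre of its underside, z up.
- recess (a point): Centre of the floor of the recess in the box's top, axes as the box's, 50 mm above the box's origin. Recess 64 mm (box x) by 52 mm (box y), 10 mm deep (rim 60 mm up). In the floor's middle a 32 mm square well holds the round steel spring plunger, 24 mm across, its top 4 mm below this floor.
- insert: White plastic hub insert, loose, about 90 g, upright on the bench. Origin: centre of its underside, z up. Flange 60 mm (its x) by 48 mm (its y), 10 mm thick; on it a boss 44 mm (x) by 36 mm (y) up to z = 30 mm, to be gripped across the 36 mm. Seated: origin on the recess floor (50 mm up in the box's frame), flange top flush with the rim; 2 mm loose all round, fits either way round.
- keyway (a point): Middle of the keyway at the insert's boss top: 13.5 mm from the bore's axis in the insert's +x, at z = 30 mm in its frame. Bore 20.5 mm across, on the insert's z axis, through all 30 mm; the keyway, 10 mm wide and full length, runs out to 17 mm from the axis in +x only.
- spindle: Crank key, loose, about 110 g, upright in its stand. Origin: on the shaft's axis at the underside of its collar, z up. Collar 42 mm across, z = 0 to 6 mm; above it a dark wooden paddle 46 mm (its x) by 14 mm (its y), z = 6 to 42 mm: grip it across the 14 mm. Fully home the collar lies on the boss: origin at z = 30 mm in the insert's frame, 80 mm above the bench.
- spindle_tip (a point): Centre of the tip of the crank key's shaft, 42 mm below its origin. Shaft 18 mm across, tip chamfered 2.5 mm. A key 8 mm wide sticks out to 15.5 mm from the axis in the spindle's +x only, from the collar to 6 mm above the tip: the plain tip enters the bore first. The key fits when the x axes of spindle and insert point the same way, to about 0.09 rad.
- stand: Ceramic stand for the crank key, block 72 x 72 x 50 mm high with a round blind hole 38 mm across and 46 mm deep in the middle, fixed to the bench. Origin: centre of its underside. The crank key's collar rests on its top at z = 50 mm, with the shaft hanging in the hole.
- plunger (a joint): Spring plunger in the salts box, m: 0 up, grows as it is pressed down, stop at 0.0095. Spring 2.4 N at 0 plus 600 N/m. The shaft's tip meets it when the collar is 8 mm above the boss top; with the collar on the boss it reads 0.008 and pushes back with about 7 N. It springs up again and shoves the crank key up when let go.
- door (a joint): Swing door of the salts box, rad: 0 shut, swings outwards on a vertical hinge, driven by the plunger alone (150 rad per metre): 1.2 with the crank key fully home. Do not pull at it.
- bowl: Bystander: ceramic trinket bowl, 90 mm across, 40 mm high; origin at the centre of its underside.
- bottle: Bystander: white plastic travel bottle with flip-top, 38 mm across, 104 mm high; origin at the centre of its underside.
- tweezers_case: Bystander: metal tweezers case lying flat, 95 mm along its y, 24 mm wide, 14 mm high; origin at the centre of its underside.
- hair_stick_a: Bystander: bamboo hair stick lying along its x, 185 mm long, 8 mm thick; origin at the middle of its underside.
- hair_stick_b: Bystander: second bamboo hair stick, the same.
- cream_jar: Bystander: cream jar with metal cap, 60 mm across, 50 mm high; origin at the centre of its underside.
- nail_brush: Bystander: wooden nail brush, 90 mm along its x, 40 mm wide, 31 mm high; origin at the centre of its underside.
Mind the look-alikes: they are no part of the job. What is shaped like the spindle but purple is not meant.

How it is judged:
By the outcome, as a careful person would: the job done as asked, in the order asked, and still so for the second after the job is handed in, while the arm keeps its last pose, push and grip.
It also fails if it takes over 61 s, if anything falls off the work surface, if the arm or the gripper's body presses on something with over 40 N, if the wrist force passes 120 N, or if a joint passes its speed limit or range.

ROBOT

A 6-joint arm with a two-finger parallel gripper is mounted at the origin on the work surface. World frame = base frame: x ahead of the robot, y to its left, z up, the work surface at z = 0. Lengths are in m, angles in degrees, forces in N, time in s.
With the tool pointing down it reaches from about 0.3 to 0.75 m from the base axis. Payload 8.5 kg.
Tool frame: the origin (TCP) lies on the centre line of the jaws, within the pads' length; the fingertips stand 14 mm ahead of it and the grasp point (between the pads) lies 5 mm behind it; z points along the fingers, x is the direction in which the jaws open and shut, and the axes are right-handed (so a half turn about z gives the same grasp; the last joint's range is limited). The gripper opens to 85 mm and grips with 20 to 120 N. Pads are 22 mm wide; open, the fingers measure 114 mm over their backs; the gripper's body (76 mm by 85 mm) begins 54 mm behind the grasp point. The pads swing forward as they close: fully open they stand 13 mm farther back than shut.
Start: joints at [-83.44, 21.807, 74.336, -0, 83.858, -12.336], TCP at [0.178, -0.52, 0.245] pointing down, gripper open.
Joint ranges: [-178.18, 178.18], [-50.72, 133.34], [12.68, 142.11], [-81.47, 261.47], [9.98, 163.14], [-165.26, 165.26]. Speed limits (degrees/s): [136.94, 136.94, 180, 180, 180, 180].

INTERFACE

Orientations are given as a 3x3 rotation matrix whose columns are the frame's x, y, z axes.
In Python, from rig import * gives the robot as it stands.
- The arm moves only by the shell command python3 -m crank 'ROWS' [FORCE]. ROWS is JSON, one flat list of numbers, 7 for each row, row after row: the turn, a rotation vector about the world's x, y, z in rad, then the shift along the world's x, y, z in m, then the opening in per cent of the stroke, from 0 (shut) to 100 (fully open). A call has 1 to 20 rows; each row shifts and turns the commanded pose from where the row before left it; what a row does not reach is not made up. A row lasts 1/10 s, in which the tool goes at most 50 mm and 8.59 degrees, less where a joint would pass 70% of its speed; a pose out of reach is approached as far as the arm can. A call is refused whole if a number of a shift passes 0.05 or a number of a turn 0.15, either way. A call with a gripper value outside its range is refused whole. The fingers move at their own pace and stop on an object; FORCE is the grip in N (left out, the last holds). Time passes only in rows, so rows that do not move let the fingers close. It gives the time, the measured TCP pose, the force and the opening at its end, in the units of the state.
- observe(): the state, without advancing time (a new reading comes with each control period).
- get_image(name): name is "side" or "top" or "wrist"; returns a dict with "frame" (480x640x3 uint8, red, green, blue), "fov_y" (degrees; the focal length in pixels is half the picture's height over the tangent of half this angle, whatever the lens; pixels are square), "cx", "cy" (the principal point, pixels), "world_to_cam" (4x4, takes a point from world to camera coordinates). Camera axes: x right, y up, looking along -z (the intrinsics and any distortion apply to the point x, -y, -z); pixel columns grow to the right and rows downward; lengths in m; the calibration is good to about 2 mm. A picture is of the moment at which its call begins. There is no depth.
- close_job(): hands the job in, once; it reports no verdict.
The state is a dict: "time_s": time; "q": joint angles; "qvel": joint speeds; "joint_efforts": joint torques, N m; "position": TCP position; "tool_rot": TCP orientation; "ft_force": force on the tool from outside, world axes, zero at the start; "wrist_torque": the same for the moment, N m; "grip_width": finger opening in m.
Only numpy, scipy, OpenCV 4.12 (cv2) and the standard library are available. Lean on these libraries where they do the work, as an engineer would, in place of code of your own. Each camera call takes 0.05 s, during which the arm holds its last target. There are 200 camera calls.

## Working session

There is one attempt and no reset: what is moved stays moved. The work goes in short steps, Python scripts to look and compute and a shell command to move; the robot and the scene stay as the last step left them, time stands still between calls to the robot, and variables do not carry over. Pictures are saved under pics/ and viewed, about 8 in all and at most 12, crops included, and the job is handed in when it is done.

```bash
mkdir -p pics; ls; python3 - <<'E'
from rig import *
import cv2
for n in ["top","side"]:
    d=get_image(n); print(n,{k:v for k,v in d.items() if k!="frame"})
    cv2.imwrite(f"pics/{n}0.png",d["frame"][:,:,::-1])
print(observe())
E
```

```text
pics
top {'fov_y': 54.23059241612391, 'cx': 314.8424632516196, 'cy': 242.6090996696177, 'world_to_cam': array([[-8.36153801e-02, -9.96498084e-01, -1.92542101e-04,
         3.63348554e-02],
       [ 9.65712590e-01, -8.10798463e-02,  2.46627762e-01,
        -5.95883668e-01],
       [-2.45779703e-01,  2.04359337e-02,  9.69110267e-01,
        -1.04334773e+00],
       [ 0.00000000e+00,  0.00000000e+00,  0.00000000e+00,
         1.00000000e+00]])}
side {'fov_y': 53.39289626030221, 'cx': 318.86648351300795, 'cy': 243.96893041465623, 'world_to_cam': array([[-8.65009568e-01, -5.01755298e-01,  2.61838019e-04,
         5.13646401e-01],
       [ 3.96330329e-01, -6.82940196e-01,  6.13608148e-01,
        -2.46962011e-01],
       [-3.07702319e-01,  5.30880693e-01,  7.89610646e-01,
        -1.05845674e+00],
       [ 0.00000000e+00,  0.00000000e+00,  0.00000000e+00,
         1.00000000e+00]])}
{'time_s': 0.1, 'q': array([-8.34400851e+01,  2.18361972e+01,  7.43791225e+01, -1.30733285e-03,
        8.38575855e+01, -1.23358782e+01]), 'qvel': array([ 0.07891603, -0.19644667, -0.05614811, -0.0568379 , -0.03329195,
        0.04965976]), 'joint_efforts': array([ 3.13052733e-03, -4.49224126e+01, -2.31657082e+01, -1.72883711e-04,
        3.69727495e-03,  4.74240039e-06]), 'position': array([ 0.17807938, -0.5201146 ,  0.24478983]), 'tool_rot': array([[ 3.23850172e-01, -9.46108365e-01, -1.67903514e-04],
       [-9.46107557e-01, -3.23850119e-01,  1.26151319e-03],
       [-1.24790376e-03, -2.49686480e-04, -9.99999190e-01]]), 'ft_force': array([-0.40590954, -0.63007715, -0.3719263 ]), 'wrist_torque': array([ 0.02340727, -0.02356564,  0.01372703]), 'grip_width': 0.08536560844262742}
```

View pics/top0.png

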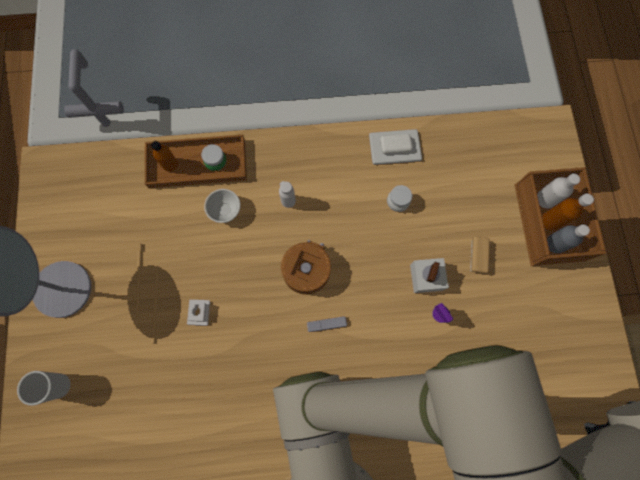

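View pics/side0.png

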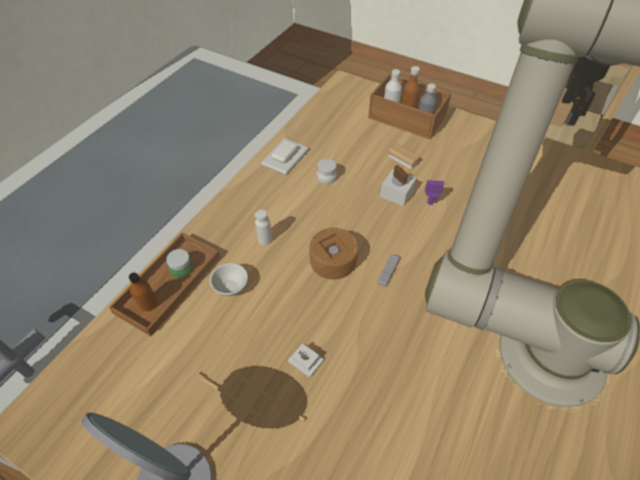

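The top view shows the box at (306,267), the white insert at (199,312) and the stand with the brown crank key at (430,275). The purple decoy is at (443,315). The side view agrees: box (333,252), insert (306,360), stand (399,186). Next I'll measure and zoom in.

```bash
cat > h.py <<'E'
from rig import *
import numpy as np, cv2
def ray(d,u,v):
    f=240/np.tan(np.radians(d["fov_y"]/2)); T=d["world_to_cam"]; R=T[:3,:3]
    c=-R.T@T[:3,3]; w=R.T@np.array([(u-d["cx"])/f,-(v-d["cy"])/f,-1.]); return c,w
def onz(d,u,v,z):
    c,w=ray(d,u,v); return c+w*(z-c[2])/w[2]
def proj(d,p):
    f=240/np.tan(np.radians(d["fov_y"]/2)); T=d["world_to_cam"]; q=T[:3,:3]@np.asarray(p)+T[:3,3]
    return np.array([d["cx"]+f*q[0]/-q[2], d["cy"]-f*q[1]/-q[2]])
def rz(deg):
    a=np.radians(deg); return np.array([[np.cos(a),-np.sin(a),0],[np.sin(a),np.cos(a),0],[0,0,1]])
E
python3 - <<'E'
from h import *
t=get_image("top"); s=get_image("side")
for n,a,b,z in [("box",(306,267),(333,240),.06),("insert",(199,312),(306,359),.01),("stand",(430,275),(399,186),.05)]:
    print(n,onz(t,*a,z),onz(s,*b,z))
def crop(d,u,v,r=33,k=8): return cv2.resize(d["frame"][v-r:v+r,u-r:u+r],(264,264),interpolation=cv2.INTER_CUBIC)
a=np.vstack([np.hstack([crop(t,306,267),crop(t,199,312),crop(t,430,275)]),np.hstack([crop(s,333,245),crop(s,306,359),crop(s,399,186)])])
cv2.imwrite("pics/crops.png",a[:,:,::-1])
E
```

```text
box [0.54247163 0.0121045  0.06      ] [ 0.55378057 -0.00072326  0.06      ]
insert [0.46302554 0.28078888 0.01      ] [0.46195761 0.28330697 0.01      ]
stand [ 0.50014144 -0.28254954  0.05      ] [ 0.49252826 -0.26396629  0.05      ]
```

View pics/crops.png

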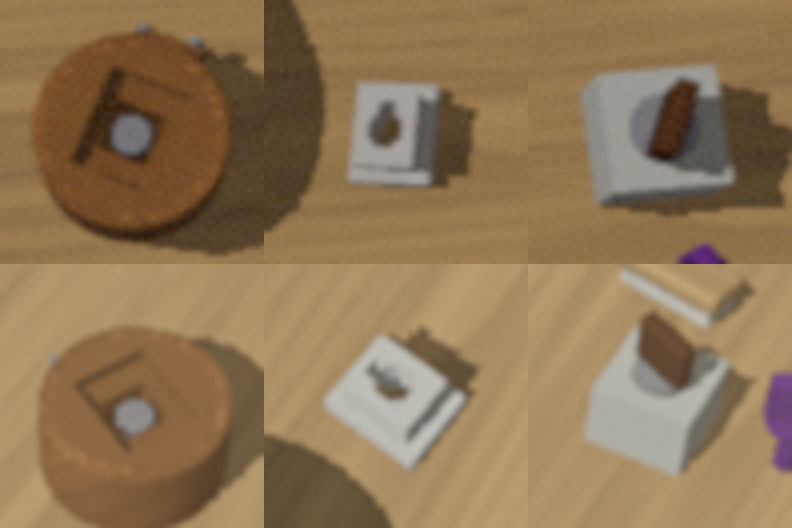

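The crops show the box recess yawed by roughly −25°. The insert's keyway points roughly to world +x, and the crank paddle is tilted in yaw. I'll move over the stand, then the box, then the insert, taking wrist views on the way.

```bash
python3 -m crank '[0,0,0,0.03,0.0225,0,100, 0,0,0,0.03,0.0225,0,100, 0,0,0,0.03,0.0225,0,100, 0,0,0,0.03,0.0225,0,100, 0,0,0,0.03,0.0225,0,100, 0,0,0,0.03,0.0225,0,100, 0,0,0,0.03,0.0225,0,100, 0,0,0,0.03,0.0225,0,100, 0,0,0,0.0,0,0,100,0,0,0,0,0,0,100]' 60; python3 - <<'E'
from h import *
d=get_image("wrist"); np.save("w1.npy",d,allow_pickle=True); print(observe()["position"],proj(d,[.497,-.275,.05]),{k:v for k,v in d.items() if k!="frame"})
cv2.imwrite("pics/w1.png",d["frame"][:,:,::-1])
E
```

```text
time_s: 1.2
position: [0.4184, -0.34, 0.2451]
tool_rot: [[0.325, -0.946, -0.0], [-0.946, -0.325, 0.0], [-0.0, 0.0, -1.0]]
ft_force: [0.0, -0.9, -0.0]
grip_width: 0.0854
[ 0.41782685 -0.34051704  0.24516922] [276.19469761 111.7893555 ] {'fov_y': 71.29105666097823, 'cx': 316.1159609024498, 'cy': 235.4145444669982, 'world_to_cam': array([[ 3.25366221e-01, -9.45587883e-01, -6.15153777e-04,
        -4.58129509e-01],
       [ 9.11901785e-01,  3.13947173e-01, -2.64333705e-01,
        -2.40890859e-01],
       [ 2.50143874e-01,  8.54442988e-02,  9.64431083e-01,
        -4.54331916e-01],
       [ 0.00000000e+00,  0.00000000e+00,  0.00000000e+00,
         1.00000000e+00]])}
```

```bash
python3 -m crank '[0,0,0,0.008,0.035,0,100, 0,0,0,0.008,0.035,0,100, 0,0,0,0.008,0.035,0,100, 0,0,0,0.008,0.035,0,100, 0,0,0,0.008,0.035,0,100, 0,0,0,0.008,0.035,0,100, 0,0,0,0.008,0.035,0,100, 0,0,0,0.008,0.035,0,100,0,0,0,0,0,0,100,0,0,0,0,0,0,100]'; python3 - <<'E'
from h import *
d=get_image("wrist"); np.save("w2.npy",d,allow_pickle=True); print(observe()["position"],proj(d,[.545,.008,.06]))
E
python3 -m crank '[0,0,0,-0.007,0.04,0,100, 0,0,0,-0.007,0.04,0,100, 0,0,0,-0.007,0.04,0,100, 0,0,0,-0.007,0.04,0,100, 0,0,0,-0.007,0.04,0,100, 0,0,0,-0.007,0.04,0,100, 0,0,0,0,0,0,100,0,0,0,0,0,0,100]'; python3 - <<'E'
from h import *
d=get_image("wrist"); np.save("w3.npy",d,allow_pickle=True); print(observe()["position"],observe()["tool_rot"],proj(d,[.4625,.282,.01]))
a=[cv2.resize(np.load(f"w{i}.npy",allow_pickle=True).item()["frame"],(400,300),interpolation=cv2.INTER_AREA) for i in (1,2,3)]
a.append(a[0]*0)
cv2.imwrite("pics/w123.png",np.vstack([np.hstack(a[:2]),np.hstack(a[2:])])[:,:,::-1])
E
```

```text
time_s: 2.25
position: [0.4819, -0.0609, 0.2453]
tool_rot: [[0.324, -0.946, -0.0], [-0.946, -0.324, -0.0], [0.0, 0.0, -1.0]]
ft_force: [-0.8, -0.4, -0.0]
grip_width: 0.0851
[ 0.48190181 -0.06144695  0.24532668] [265.26592427 126.84549781]
time_s: 3.1
position: [0.4404, 0.1789, 0.2452]
tool_rot: [[0.324, -0.946, 0.0], [-0.946, -0.324, -0.0], [0.0, 0.0, -1.0]]
ft_force: [0.4, -0.4, 0.2]
grip_width: 0.0854
[0.44060686 0.17833531 0.24523895] [[ 3.22442784e-01 -9.46588955e-01 -2.53867407e-05]
 [-9.46588863e-01 -3.22442740e-01 -4.51370423e-04]
 [ 4.19076487e-04  1.69571942e-04 -9.99999898e-01]] [230.13330512 156.61425317]
```

View pics/w123.png

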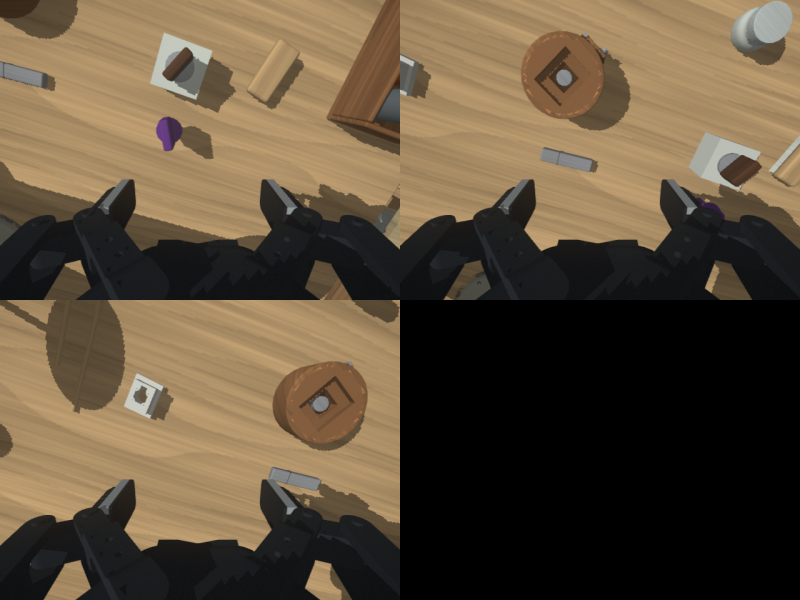

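The wrist views show everything clearly. At full resolution the stand is at about (362,134) in w1, the box plunger at about (328,155) in w2, and the insert at about (285,190) in w3. Now magnified crops.

```bash
python3 - <<'E'
from h import *
D=[np.load(f"w{i}.npy",allow_pickle=True).item() for i in (1,2,3)]
C=[(288,104,55),(260,120,75),(232,160,45)]
P=[]
for d,(u,v,r) in zip(D,C):
    P.append(cv2.resize(d["frame"][v-r:v+r,u-r:u+r],(400,400),interpolation=cv2.INTER_CUBIC)); 
s=np.hstack(P); s=cv2.resize(s,(798,266),interpolation=cv2.INTER_AREA)
cv2.imwrite("pics/c3.png",np.vstack([np.hstack(P[:2]),])[:,:,::-1]); cv2.imwrite("pics/c4.png",P[2][:,:,::-1])
for d,(u,v,r),n in zip(D,C,"sbi"):
    im=d["frame"].astype(int); m=((im.min(2)>150)if n!="b" else ((im.max(2)-im.min(2)<25)&(im.min(2)>90))).astype(np.uint8)
    k=np.zeros_like(m); k[v-r:v+r,u-r:u+r]=1; m*=k
    c,_=cv2.findContours(m,cv2.RETR_EXTERNAL,cv2.CHAIN_APPROX_NONE)
    for q in sorted(c,key=cv2.contourArea)[-3:]: print(n,cv2.contourArea(q),cv2.minAreaRect(q))
E
```

```text
s 0.0 ((317.0, 147.0), (0.0, 0.0), 0.0)
s 0.0 ((318.0, 144.0), (0.0, 0.0), 0.0)
s 3143.5 ((287.60003662109375, 105.20001220703125), (82.21920776367188, 85.3814926147461), 18.434947967529297)
b 29.0 ((296.5000305175781, 54.99999237060547), (6.363960266113281, 6.363960266113281), 45.0)
b 37.0 ((326.25, 79.75), (7.071067810058594, 6.363961219787598), 45.0)
b 476.5 ((262.0, 123.5), (25.0, 24.0), 90.0)
i 2063.0 ((228.75863647460938, 152.89654541015625), (47.53293228149414, 58.30005645751953), 23.198591232299805)
```

View pics/c3.png

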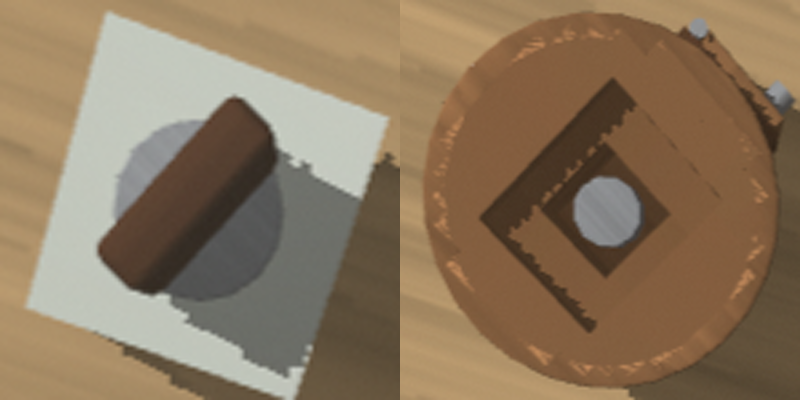

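View pics/c4.png

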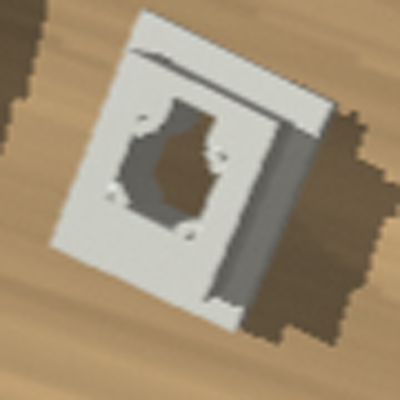

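The crops show the stand top with collar and paddle, the recess with its plunger and door-side hinge pins (upper right), and the insert with its keyway pointing up in the image. I'll convert the corner pixels to world.

```bash
python3 - <<'E'
from h import *
D=[np.load(f"w{i}.npy",allow_pickle=True).item() for i in (1,2,3)]
def W(i,pts,z):
    o,s=[((233,49),110/400),((185,45),150/400),((187,115),90/400)][i]
    return np.array([onz(D[i],o[0]+(x+.5)*s-.5,o[1]+(y+.5)*s-.5,z) for x,y in pts])
def ang(v): return round(np.degrees(np.arctan2(v[1],v[0])),1)
def rep(n,P):
    print(n); 
    for i in range(len(P)-1): v=P[i+1]-P[i]; print("  len",round(np.linalg.norm(v)*1000,1),"ang",ang(v))
S=W(0,[(106,12),(388,118),(295,398),(27,307)],.05); rep("stand",S); print(S.mean(0))
print("collar",W(0,[(199,210)],.056)); rep("paddleL",W(0,[(98,250),(235,98)],.092))
B=W(1,[(593-400,332),(481-400,217),(612-400,78)],.06); rep("recess",B); print((B[0]+B[2])/2)
print("plunger",W(1,[(206.5,211)],.046)); H=W(1,[(298,28),(380,95)],.03);print("hinges",H, ang(H.mean(0)-W(1,[(206.5,211)],.046)[0]))
I=W(2,[(133,50),(278,122),(208,300)],.03); rep("boss",I); print((I[0]+I[2])/2)
F=W(2,[(142,10),(333,103),(238,330)],.01); rep("flange",F); print((F[0]+F[2])/2)
E
```

```text
stand
  len 72.1 ang -90.0
  len 70.8 ang -179.9
  len 71.9 ang 90.7
[ 0.50436255 -0.28468292  0.05      ]
collar [[ 0.50430451 -0.2838869   0.056     ]]
paddleL
  len 43.2 ang -26.0
recess
  len 52.1 ang 62.2
  len 62.5 ang -28.0
[0.54654404 0.01289594 0.06      ]
plunger [[0.54659364 0.01366716 0.046     ]]
hinges [[ 0.61516232  0.00326849  0.03      ]
 [ 0.60414387 -0.03092679  0.03      ]] -23.6
boss
  len 34.7 ang -97.3
  len 43.4 ang 174.1
[0.46509531 0.28272223 0.03      ]
flange
  len 48.0 ang -96.6
  len 59.1 ang 173.3
[0.46509047 0.28321095 0.01      ]
```

Everything is consistent with the given sizes. Stand (0.5044, −0.2845), box (0.5466, 0.0133) with yaw −28°, insert (0.465, 0.283) with yaw −6.5°. Now over the insert with the tool turned −25.3°.

```bash
python3 -m crank '[0,0,-0.0883,0.0049,0.0209,-0.02,100, 0,0,-0.0883,0.0049,0.0209,-0.02,100, 0,0,-0.0883,0.0049,0.0209,-0.02,100, 0,0,-0.0883,0.0049,0.0209,-0.02,100, 0,0,-0.0883,0.0049,0.0209,-0.02,100, 0,0,0,0,0,-0.025,90, 0,0,0,0,0,-0.025,80,0,0,0,0,0,0,75,0,0,0,0,0,0,75]'; python3 - <<'E'
from h import *
d=get_image("wrist"); o=observe(); print(o["position"],o["tool_rot"][:,0],o["grip_width"])
np.save("w4.npy",d,allow_pickle=True)
im=d["frame"].copy(); 
cv2.imwrite("pics/w4.png",im[:,:,::-1])
E
```

```text
time_s: 4.05
position: [0.4656, 0.2829, 0.0958]
tool_rot: [[-0.114, -0.994, 0.0], [-0.994, 0.114, -0.0], [0.0, -0.0, -1.0]]
ft_force: [1.1, -0.0, -0.6]
grip_width: 0.0641
[0.4657863  0.28330897 0.09647889] [-1.13244561e-01 -9.93566921e-01 -6.65433285e-04] 0.06375664585756634
```

View pics/w4.png

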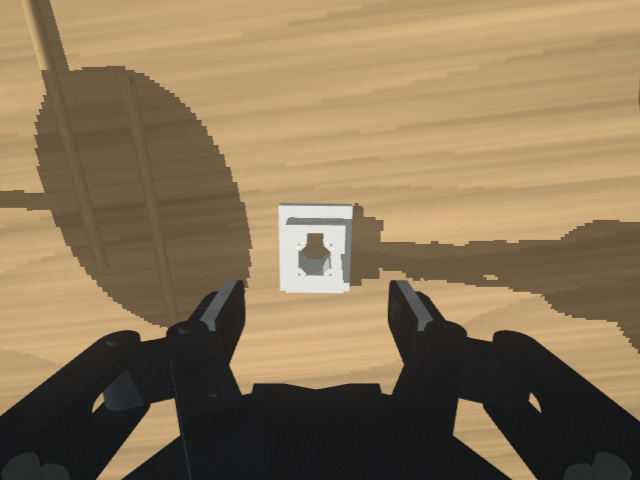

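The insert is square to the jaws and centred at x≈316. Descend and grip.

```bash
python3 -m crank '[0,0,0,0,0,-0.025,75, 0,0,0,0,0,-0.025,75, 0,0,0,0,0,-0.015,75, 0,0,0,0,0,-0.0045,75, 0,0,0,0,0,0,75, 0,0,0,0,0,0,20, 0,0,0,0,0,0,20, 0,0,0,0,0,0,20, 0,0,0,0,0,0,20, 0,0,0,0,0,0,20]' 50;python3 -m crank '[0,0,0,0,0,0.01,20, 0,0,0,0,0,0.03,20, 0,0,0,0,0,0.03,20,0,0,0,0,0,0,20,0,0,0,0,0,0,20]'; python3 -c "
from rig import *
o=observe();print(o['position'],o['tool_rot'][:,0],o['ft_force'])"
```

```text
time_s: 5.1
position: [0.4653, 0.2844, 0.0272]
tool_rot: [[-0.111, -0.994, 0.002], [-0.994, 0.111, 0.001], [-0.001, -0.002, -1.0]]
ft_force: [-0.8, -0.2, 5.6]
grip_width: 0.0349
time_s: 5.6
position: [0.4646, 0.2842, 0.0965]
tool_rot: [[-0.111, -0.994, 0.001], [-0.994, 0.111, 0.0], [-0.001, -0.001, -1.0]]
ft_force: [-0.1, 0.3, -2.7]
grip_width: 0.0346
[0.46460505 0.2841792  0.09651772] [-1.11374895e-01 -9.93778305e-01 -5.58859218e-04] [-0.10509358  0.33824594 -2.71673497]
```

```bash
python3 -m crank '[0,0,0,0,0,0.03,20, 0,0,-0.0471,0.01025,-0.0338,0,20, 0,0,-0.0471,0.01025,-0.0338,0,20, 0,0,-0.0471,0.01025,-0.0338,0,20, 0,0,-0.0471,0.01025,-0.0338,0,20, 0,0,-0.0471,0.01025,-0.0338,0,20, 0,0,-0.0471,0.01025,-0.0338,0,20, 0,0,-0.0471,0.01025,-0.0338,0,20, 0,0,-0.0471,0.01025,-0.0338,0,20, 0,0,0,0,0,0,20,0,0,0,0,0,-0.028,20,0,0,0,0,0,0,20,0,0,0,0,0,0,20]'; python3 - <<'E'
from h import *
d=get_image("wrist"); o=observe(); print(o["position"],o["tool_rot"][:,0],o["grip_width"])
s=get_image("side");t=get_image("top")
a=d["frame"][100:400,170:470]; k=lambda d,u,v,r=30:cv2.resize(d["frame"][v-r:v+r,u-r:u+r],(300,300),interpolation=cv2.INTER_CUBIC)
cv2.imwrite("pics/w5.png",np.hstack([cv2.resize(a,(300,300)),k(s,333,240)])[:,:,::-1])
E
```

```text
time_s: 6.9
position: [0.546, 0.0144, 0.0974]
tool_rot: [[-0.469, -0.883, -0.002], [-0.883, 0.469, 0.001], [0.001, 0.002, -1.0]]
ft_force: [-0.3, -0.2, -1.1]
grip_width: 0.035
[0.54651441 0.01432636 0.09813345] [-4.68451489e-01 -8.83489210e-01  1.38158255e-04] 0.03452099819366517
```

View pics/w5.png

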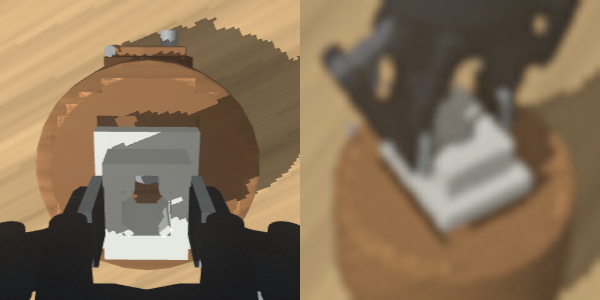

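The insert is square over the recess, about 10 mm up. A 1 mm correction in −y, then down with the force watched.

```bash
python3 -m crank '[0,0,0,0,-0.001,0,20,0,0,0,0,0,-0.005,20, 0,0,0,0,0,-0.005,20,0,0,0,0,0,-0.003,20,0,0,0,0,0,0,20]';python3 -m crank '[0,0,0,0,0,-0.002,20,0,0,0,0,0,-0.002,20,0,0,0,0,0,0,20]'
```

```text
time_s: 7.55
position: [0.5463, 0.0128, 0.0842]
tool_rot: [[-0.469, -0.883, -0.001], [-0.883, 0.469, 0.0], [0.0, 0.001, -1.0]]
ft_force: [-0.5, 0.1, -0.6]
grip_width: 0.0348
time_s: 7.85
position: [0.5465, 0.0128, 0.0806]
tool_rot: [[-0.469, -0.883, -0.001], [-0.883, 0.469, 0.0], [0.0, 0.001, -1.0]]
ft_force: [0.6, 0.9, -1.7]
grip_width: 0.0349
```

No contact force, so it has entered the recess. Keep going down to the floor.

```bash
python3 -m crank '[0,0,0,0,0,-0.002,20,0,0,0,0,0,-0.0015,20,0,0,0,0,0,0,20]';python3 -m crank '[0,0,0,0,0,-0.001,20,0,0,0,0,0,-0.001,20,0,0,0,0,0,0,20]'
```

```text
time_s: 8.15
position: [0.5466, 0.0128, 0.0773]
tool_rot: [[-0.469, -0.883, 0.0], [-0.883, 0.469, -0.0], [-0.0, -0.0, -1.0]]
ft_force: [0.1, -0.6, -2.0]
grip_width: 0.0345
time_s: 8.45
position: [0.5467, 0.0128, 0.0772]
tool_rot: [[-0.469, -0.883, 0.001], [-0.883, 0.469, -0.0], [-0.0, -0.001, -1.0]]
ft_force: [-5.8, 0.9, 18.2]
grip_width: 0.0346
```

It stopped at z=0.0772 with 18 N, exactly the seated height. Release, lift and inspect.

```bash
python3 -m crank '[0,0,0,0,0,0.001,20,0,0,0,0,0,0,80,0,0,0,0,0,0,80,0,0,0,0,0,0,80,0,0,0,0,0,0,80,0,0,0,0,0,0.02,80,0,0,0,0,0,0.04,80,0,0,0,0,0,0.04,80,0,0,0,0,0,0.03,80,0,0,0,0,0,0,80,0,0,0,0,0,0,80]'; python3 - <<'E'
from h import *
d=get_image("wrist"); np.save("w6.npy",d,allow_pickle=True); u,v=proj(d,[.5466,.0133,.08]).astype(int); print(u,v); r=75
im=cv2.resize(d["frame"][v-r:v+r,u-r:u+r],(600,600),interpolation=cv2.INTER_CUBIC); cv2.imwrite("pics/w6.png",im[:,:,::-1])
E
```

```text
time_s: 9.55
position: [0.5465, 0.0128, 0.2062]
tool_rot: [[-0.469, -0.883, 0.0], [-0.883, 0.469, -0.0], [-0.0, -0.0, -1.0]]
ft_force: [-0.3, 0.3, -0.7]
grip_width: 0.0683
315 232
```

View pics/w6.png

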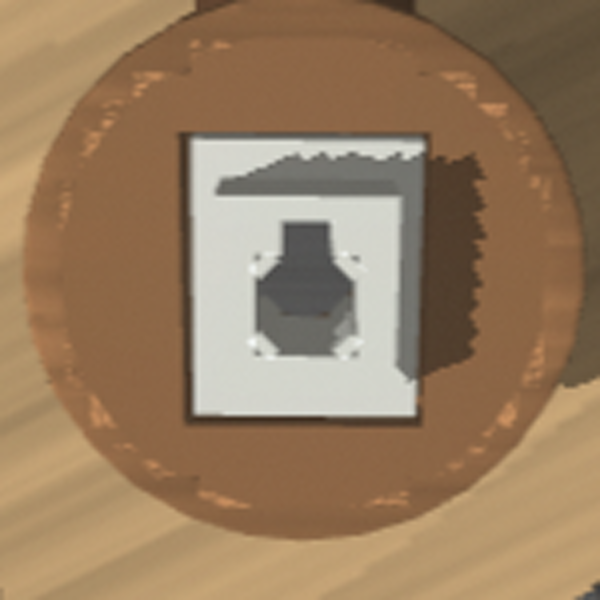

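The insert is seated flush with an even gap all round. The keyway points up in the image, toward the door, and the bore centre is at crop (304,305).

```bash
python3 - <<'E'
from h import *
d=np.load("w6.npy",allow_pickle=True).item(); o=(315-75,232-75); s=.25
W=lambda P,z:np.array([onz(d,o[0]+(x+.5)*s-.5,o[1]+(y+.5)*s-.5,z) for x,y in P])
F=W([(192,137),(427,138),(416,414),(193,416)],.06); print(F.mean(0),[np.linalg.norm(F[i]-F[i-1]) for i in range(4)],[np.degrees(np.arctan2(*(F[a]-F[b])[1::-1])) for a,b in((0,3),(1,2))])
print(W([(304,305),(306,222)],.08))
E
python3 -m crank '[0,0,0.0,-0.0053,-0.0372,0,80, 0,0,0,-0.0053,-0.0372,0,80, 0,0,0,-0.0053,-0.0372,0,80, 0,0,0,-0.0053,-0.0372,0,80, 0,0,0,-0.0053,-0.0372,0,80, 0,0,0,-0.0053,-0.0372,0,80, 0,0,0,-0.0053,-0.0372,0,80, 0,0,0,-0.0053,-0.0372,0,80,0,0,0,0,0,0,70,0,0,0,0,0,0,70]'
python3 - <<'E'
from h import *
d=get_image("wrist"); np.save("w7.npy",d,allow_pickle=True); u,v=proj(d,[.5044,-.2845,.08]).astype(int); print(u,v,observe()["position"]); r=75
im=cv2.resize(d["frame"][v-r:v+r,u-r:u+r],(600,600),interpolation=cv2.INTER_CUBIC); cv2.imwrite("pics/w7.png",im[:,:,::-1])
E
```

```text
[0.54644302 0.01262405 0.06      ] [np.float64(0.060798236101690536), np.float64(0.0483631893407635), np.float64(0.0601164819715487), np.float64(0.04855610237098903)] [np.float64(-29.070733434497853), np.float64(-28.9010012625401)]
[[0.54659596 0.01318431 0.08      ]
 [0.56112975 0.00501373 0.08      ]]
time_s: 10.6
position: [0.5037, -0.2849, 0.2047]
tool_rot: [[-0.471, -0.882, -0.002], [-0.882, 0.471, 0.002], [-0.001, 0.003, -1.0]]
ft_force: [0.7, 1.0, -0.3]
grip_width: 0.0597
315 232 [ 0.50397944 -0.2840577   0.20510516]
```

View pics/w7.png

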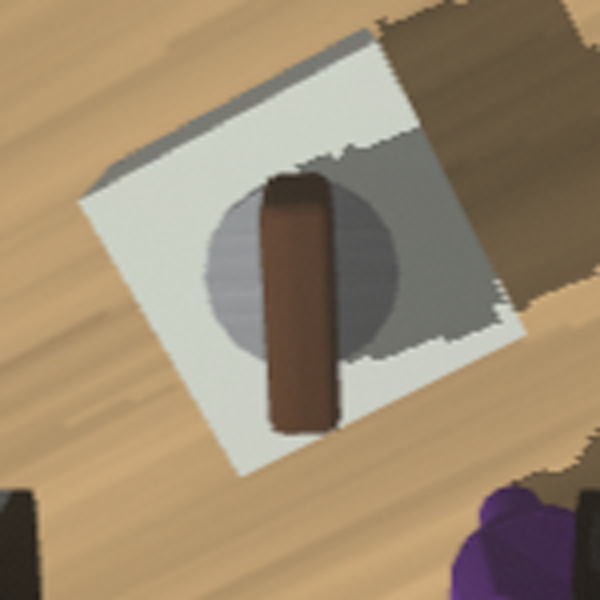

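The crank key sits in the stand with its paddle about 2° off the jaw axis, paddle top centre at crop (300,320) and collar at (302,273). The purple decoy at (515,560) lies near a fingertip, so I'll narrow the jaws before descending.

```bash
python3 - <<'E'
from h import *
d=np.load("w7.npy",allow_pickle=True).item(); o=(315-75,232-75); s=.25
W=lambda P,z:np.array([onz(d,o[0]+(x+.5)*s-.5,o[1]+(y+.5)*s-.5,z) for x,y in P])
P=W([(262,208),(330,208),(340,432),(270,432)],.092); a=(P[0]+P[1]-P[2]-P[3])/2
print(P.mean(0),np.linalg.norm(a),np.linalg.norm(P[0]-P[1]),np.degrees(np.arctan2(a[1],a[0])))
print("collar",W([(302.5,273)],.056)); print("decoy",W([(515,490),(455,580)],.04))
print(observe()["position"],observe()["tool_rot"][:,0])
E
```

```text
[ 0.50394601 -0.28375166  0.092     ] 0.04368507633910147 0.012460877598432979 -25.915378226545695
collar [[ 0.50455457 -0.28429786  0.056     ]]
decoy [[ 0.43106579 -0.30184662  0.04      ]
 [ 0.41680166 -0.27897684  0.04      ]]
[ 0.50397944 -0.2840577   0.20510516] [-0.46932073 -0.88302733 -0.00088944]
```

```bash
python3 -m crank '[0,0,0.037,0.0002,0,0,40, 0,0,0,0,0,-0.02,40,0,0,0,0,0,-0.04,40,0,0,0,0,0,-0.035,40,0,0,0,0,0,-0.02,40,0,0,0,0,0,-0.01,40,0,0,0,0,0,-0.0025,40,0,0,0,0,0,0,40]' 80;python3 -m crank '[0,0,0,0,0,0,5,0,0,0,0,0,0,0,0,0,0,0,0,0,0,0,0,0,0,0,0,0,0,0,0,0,0,0,0]'
```

```text
time_s: 11.45
position: [0.5048, -0.2845, 0.0794]
tool_rot: [[-0.436, -0.9, 0.001], [-0.9, 0.436, -0.0], [0.0, -0.001, -1.0]]
ft_force: [0.5, 0.2, 1.1]
grip_width: 0.0341
time_s: 11.95
position: [0.5049, -0.2851, 0.0802]
tool_rot: [[-0.436, -0.9, 0.002], [-0.9, 0.436, -0.001], [0.0, -0.002, -1.0]]
ft_force: [0.3, 0.7, 6.8]
grip_width: 0.0126
```

```bash
python3 -m crank '[0,0,0,0,0,0.015,0,0,0,0,0,0,0.03,0,0,0,0,0,0,0.03,0,0,0,0,0,0,0.03,0, 0,0,0.1225,0,0,0.005,0,0,0,0.1225,0,0,0.005,0,0,0,0.1225,0,0,0.005,0,0,0,0.1225,0,0,0.005,0,0,0,0.1225,0,0,0,0,0,0,0.1225,0,0,0,0,0,0,0.1225,0,0,0,0,0,0,0.1225,0,0,0,0,0,0,0,0,0,0,0,0,0,0,0,0,0,0]'
python3 - <<'E'
from h import *
o=observe(); print(o["position"],o["tool_rot"][:,0],o["ft_force"],o["grip_width"])
d=get_image("side"); np.save("s8.npy",d,allow_pickle=True)
p=o["position"]; q=proj(d,p-[0,0,.045]); print(q); u,v=q.astype(int); r=30
a=cv2.resize(d["frame"][v-r:v+r,u-r:u+r],(600,600),interpolation=cv2.INTER_CUBIC)
cv2.imwrite("pics/s8.png",a[:,:,::-1])
E
```

```text
time_s: 13.35
position: [0.5044, -0.2848, 0.204]
tool_rot: [[0.501, -0.865, 0.0], [-0.865, -0.501, -0.0], [0.0, -0.0, -1.0]]
ft_force: [-0.3, 0.0, -1.8]
grip_width: 0.0122
[ 0.50435083 -0.28483176  0.20398565] [ 5.01400981e-01 -8.65215014e-01  1.89653349e-04] [-0.33996654  0.0333291  -1.77755019] 0.012174134444745393
[403.71733447 149.61775157]
```

View pics/s8.png

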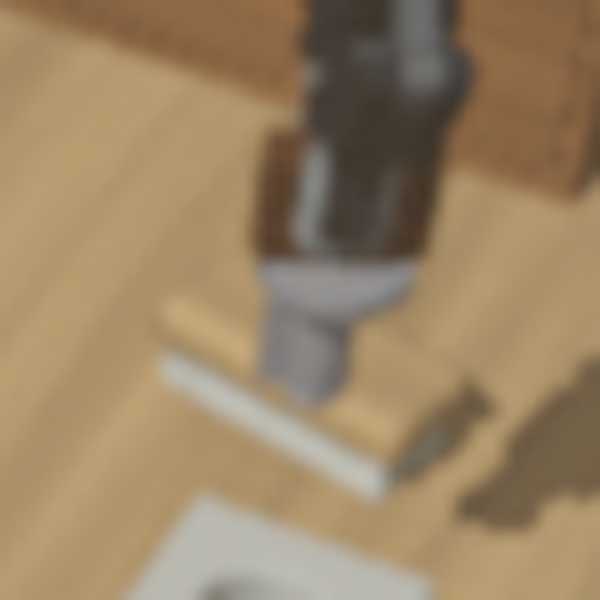

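The held key's shaft appears at crop x 262–352 under a collar centred at about x=341. The extra width is on the left, which is world bearing +30°, the same as the tool's +90° side. I'll confirm with the projected axis, then turn the key to −28.5° on the way to the box.

```bash
python3 - <<'E'
from h import *
d=np.load("s8.npy",allow_pickle=True).item(); p=np.array([.5044,-.2848,.204]);o=np.array([403-30,149-30])
e=np.array([np.cos(np.radians(30)),.5,0])
for z in (.0295,.05,.0655,.0715):
    c=p-[0,0,z]; print(z,[((proj(d,c+k*e)-o)*10).round() for k in (-.0155,-.009,0,.009,.0155)])
E
python3 -m crank '[0,0,-0.1024,0.0042,0.0298,0,0, 0,0,-0.1024,0.0042,0.0298,0,0, 0,0,-0.1024,0.0042,0.0298,0,0, 0,0,-0.1024,0.0042,0.0298,0,0, 0,0,-0.1024,0.0042,0.0298,0,0, 0,0,-0.1024,0.0042,0.0298,0,0, 0,0,-0.1024,0.0042,0.0298,0,0, 0,0,-0.1024,0.0042,0.0298,0,0, 0,0,-0.1024,0.0042,0.0298,0,0, 0,0,-0.1024,0.0042,0.0298,0,0, 0,0,0,0,0,0,0, 0,0,0,0,0,-0.02,0, 0,0,0,0,0,-0.02,0, 0,0,0,0,0,0,0,0,0,0,0,0,0,0]'
python3 - <<'E'
from h import *
o=observe(); print(o["position"],o["tool_rot"],o["ft_force"],o["grip_width"])
E
```

```text
0.0295 [array([376., 260.]), array([350., 260.]), array([315., 260.]), array([280., 260.]), array([255., 260.])]
0.05 [array([364., 321.]), array([339., 321.]), array([304., 321.]), array([270., 321.]), array([245., 321.])]
0.0655 [array([355., 366.]), array([330., 366.]), array([296., 366.]), array([262., 366.]), array([237., 366.])]
0.0715 [array([352., 383.]), array([327., 383.]), array([293., 383.]), array([259., 383.]), array([234., 383.])]
time_s: 14.9
position: [0.5466, 0.0127, 0.1643]
tool_rot: [[-0.476, -0.879, 0.0], [-0.879, 0.476, -0.0], [0.0, -0.0, -1.0]]
ft_force: [0.3, 0.4, -0.7]
grip_width: 0.0123
[0.54659593 0.01267842 0.16430386] [[-4.76216336e-01 -8.79328143e-01  1.35523053e-04]
 [-8.79328153e-01  4.76216326e-01 -1.01157688e-04]
 [ 2.44125109e-05 -1.67342180e-04 -9.99999986e-01]] [ 0.33330256  0.38489145 -0.73832643] 0.012349234500785655
```

The axis agrees, with the key on the left as expected. The x offset is the same for collar and shaft, so it is a calibration or lens shift. Now insert with force watch.

```bash
python3 -m crank '[0,0,0,0,0.0003,-0.005,0, 0,0,0,0,0,-0.005,0, 0,0,0,0,0,-0.002,0, 0,0,0,0,0,0,0]';python3 -m crank '[0,0,0,0,0,-0.002,0,0,0,0,0,0,-0.001,0,0,0,0,0,0,0,0]';python3 -m crank '[0,0,0,0,0,-0.0015,0,0,0,0,0,0,-0.0015,0,0,0,0,0,0,0,0]'
```

```text
time_s: 15.3
position: [0.5463, 0.0134, 0.1516]
tool_rot: [[-0.476, -0.88, -0.0], [-0.88, 0.476, 0.0], [0.0, 0.0, -1.0]]
ft_force: [-0.5, -0.4, -0.8]
grip_width: 0.0122
time_s: 15.6
position: [0.5466, 0.0134, 0.1488]
tool_rot: [[-0.475, -0.88, 0.0], [-0.88, 0.475, -0.0], [-0.0, -0.0, -1.0]]
ft_force: [0.2, -0.4, -1.5]
grip_width: 0.0127
time_s: 15.9
position: [0.5465, 0.0134, 0.1457]
tool_rot: [[-0.476, -0.88, 0.0], [-0.88, 0.476, 0.0], [-0.0, -0.0, -1.0]]
ft_force: [0.4, -0.3, -0.3]
grip_width: 0.0122
```

```bash
python3 -m crank '[0,0,0,0,0,-0.002,0,0,0,0,0,0,-0.002,0,0,0,0,0,0,0,0]';python3 -m crank '[0,0,0,0,0,-0.002,0,0,0,0,0,0,-0.002,0,0,0,0,0,0,0,0]'
```

```text
time_s: 16.2
position: [0.5463, 0.0135, 0.1415]
tool_rot: [[-0.476, -0.88, -0.001], [-0.88, 0.476, 0.0], [0.0, 0.001, -1.0]]
ft_force: [0.1, 0.2, -0.6]
grip_width: 0.0126
time_s: 16.5
position: [0.5463, 0.0135, 0.1375]
tool_rot: [[-0.475, -0.88, -0.001], [-0.88, 0.475, 0.0], [0.0, 0.001, -1.0]]
ft_force: [-0.6, -0.1, -1.3]
grip_width: 0.0126
```

The key is already well past the boss top with no resistance, so it is in the keyway. Continue.

```bash
python3 -m crank '[0,0,0,0,0,-0.005,0,0,0,0,0,0,-0.005,0,0,0,0,0,-0.005,0,0,0,0,0,0,0,0]';python3 -m crank '[0,0,0,0,0,-0.004,0,0,0,0,0,0,-0.004,0,0,0,0,0,-0.003,0,0,0,0,0,0,0,0]' 110;python3 -m crank '[0,0,0,0,0,-0.002,0,0,0,0,0,0,0,0,0,0,0,0,0,0,0]'
```

```text
time_s: 16.8
position: [0.5463, 0.0135, 0.1358]
tool_rot: [[-0.475, -0.88, -0.0], [-0.88, 0.475, 0.0], [0.0, 0.0, -1.0]]
ft_force: [-0.5, -0.2, -1.0]
grip_width: 0.0127validation failed for argument at $...
validation failed for argument at $...
```

The two failed calls were miscounted rows and were refused whole. Only the −2 mm one ran. Repeating with rows set out carefully.

```bash
python3 -m crank '[0,0,0,0,0,-0.005,0, 0,0,0,0,0,-0.005,0, 0,0,0,0,0,-0.004,0, 0,0,0,0,0,0,0]' 110;python3 -m crank '[0,0,0,0,0,-0.003,0, 0,0,0,0,0,-0.003,0, 0,0,0,0,0,0,0]'
```

```text
time_s: 17.2
position: [0.5462, 0.0135, 0.1211]
tool_rot: [[-0.475, -0.88, -0.001], [-0.88, 0.475, 0.0], [0.0, 0.001, -1.0]]
ft_force: [0.3, 0.4, -1.4]
grip_width: 0.0122
time_s: 17.5
position: [0.5465, 0.0134, 0.1158]
tool_rot: [[-0.476, -0.88, 0.0], [-0.88, 0.476, -0.0], [-0.0, -0.0, -1.0]]
ft_force: [-0.3, -0.7, 2.3]
grip_width: 0.0121
```

```bash
python3 -m crank '[0,0,0,0,0,-0.002,0, 0,0,0,0,0,-0.002,0, 0,0,0,0,0,0,0]'
```

```text
time_s: 17.8
position: [0.5466, 0.0134, 0.1119]
tool_rot: [[-0.475, -0.88, 0.001], [-0.88, 0.475, -0.0], [-0.0, -0.001, -1.0]]
ft_force: [1.1, 0.8, 4.6]
grip_width: 0.012
```

```bash
python3 -m crank '[0,0,0,0,0,-0.001,0, 0,0,0,0,0,-0.001,0, 0,0,0,0,0,0,0]'; python3 -m crank '[0,0,0,0,0,-0.001,0, 0,0,0,0,0,0,0, 0,0,0,0,0,0,0]'
```

```text
time_s: 18.1
position: [0.5466, 0.0135, 0.1103]
tool_rot: [[-0.475, -0.88, 0.001], [-0.88, 0.475, -0.0], [-0.0, -0.001, -1.0]]
ft_force: [-1.6, 0.1, 6.9]
grip_width: 0.0121
time_s: 18.4
position: [0.5466, 0.0135, 0.1103]
tool_rot: [[-0.475, -0.88, 0.002], [-0.88, 0.475, -0.0], [-0.0, -0.002, -1.0]]
ft_force: [-4.6, 0.2, 15.5]
grip_width: 0.0117
```

It bottomed at z=0.1103 and the force rose to 15.5 N. A touch more push for margin, then check the door.

```bash
python3 -m crank '[0,0,0,0,0,-0.0005,0, 0,0,0,0,0,0,0, 0,0,0,0,0,0,0]'; python3 - <<'E'
from h import *
s=get_image("side");t=get_image("top");w=get_image("wrist")
k=lambda d,u,v,r=33:cv2.resize(d["frame"][v-r:v+r,u-r:u+r],(400,400),interpolation=cv2.INTER_CUBIC)
cv2.imwrite("pics/f.png",np.vstack([np.hstack([k(s,333,240),k(t,306,262)]),cv2.resize(w["frame"][60:360,20:620],(800,200*2))])[:,:,::-1][:600+200])
im=cv2.imread("pics/f.png"); cv2.imwrite("pics/f.png",cv2.resize(im,(600,600)))
o=observe();print(o["position"],o["ft_force"])
E
```

```text
time_s: 18.7
position: [0.5466, 0.0135, 0.1102]
tool_rot: [[-0.475, -0.88, 0.002], [-0.88, 0.475, -0.001], [-0.0, -0.002, -1.0]]
ft_force: [-6.1, 0.5, 20.4]
grip_width: 0.0124
[0.54661434 0.01345181 0.11023347] [-6.50332118  0.73141946 19.86893812]
```

View pics/f.png

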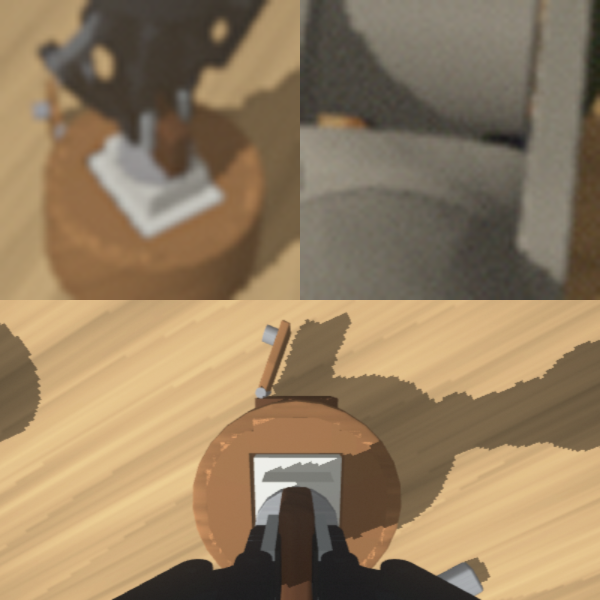

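The door stands open. In the wrist view it runs from hinge (262,393) to edge (287,322), about 70° or 1.2 rad. The collar is down on the boss and the insert is flush. Handing in.

```bash
python3 -c "
from rig import *
print(close_job())"
```

```text
the job is handed in; nothing more can be done
None
```

The job is done and handed in at about 19 s. The arm is still gripping the crank key and pushing it home.

- **Insert:** I gripped it by the boss, turned it to the box's −28° yaw and pressed it to the recess floor with 18 N. The wrist picture afterwards showed it flush, with an even gap all round.
- **Crank key:** I lifted it from the stand and found its key side with the side camera. With the key lined up on the keyway, it slid in with no resistance until it met the plunger spring. It bottomed with the tool at z = 0.110 m.
- **Last checks:** The push is about 20 N, above the spring's 7 N. The last pictures show the collar on the boss, the insert still seated and the door open about 70° (the 1.2 rad expected).

**What failed or disagreed:**
- Two move commands were refused whole because I miscounted the rows. They moved nothing.
- The side camera put the held key about 5 mm from where the arm pose said. I trusted the wrist camera and the clean fit.
- In the last top-camera picture the arm hid the box.
- I took no final picture of the bystanders. The arm showed no unexpected contact force on the way.

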